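Flip the bin tags for the kiln loader

TASK

Set the hinged tags on the rail for the kiln loader: in front of every bin that is filled with tiles to the rim the tag must lie over towards its bin with the round-disc face showing, and in front of every other bin it must lie towards the robot with the bar face showing. Push the wrong ones over with a fingertip, and leave the bins and the other things about where they are.

Things in the scene. Friction and masses are not known exactly. Their poses are not given: they have to be found in the camera images.
- stand: Blue steel bin stand fixed to the bench, tray 370 (x) x 500 (y) x 6 mm, origin under its middle, x from the robot's side to the bins, y along the tag rail at x = -130: a V channel, wing edges 26 either side of the hinge line, 68 above the bench. Four tags, each before its bin, at y = -168, -56, 56, 168, in any order. Bin fronts (42 high) at x = about 12: 80 mm free behind a tag leaning to the bins.
- bin_1_front (a point): Loose grey plastic picking bin, 160 (x) x 100 (y) x 75 mm, FULL: stacked with terracotta tiles right up to the rim. This point is the middle of the foot of its front wall, which faces the rail; the bin reaches 160 mm back along this point's x.
- bin_2_front (a point): Loose grey plastic picking bin, 160 (x) x 100 (y) x 75 mm, FULL: stacked with terracotta tiles right up to the rim. This point is the middle of the foot of its front wall, which faces the rail; the bin reaches 160 mm back along this point's x.
- bin_3_front (a point): Loose grey plastic picking bin, 160 (x) x 100 (y) x 75 mm, NOT full: only three tiles on its floor. This point is the middle of the foot of its front wall, which faces the rail; the bin reaches 160 mm back along this point's x.
- bin_4_front (a point): Loose grey plastic picking bin, 160 (x) x 100 (y) x 75 mm, NOT full: empty. This point is the middle of the foot of its front wall, which faces the rail; the bin reaches 160 mm back along this point's x.
- tag_1 (a joint): White steel tag plate, smooth, 64 mm wide, 3 thick, reaching 75 from its hinge, edge rolled (6 thick); dark round disc (38 mm) on one face, dark bar (46 x 10) on the other. Angle in rad: 0 = leaning to the robot on the rail's wing, bar up (not full); 0.87 = upright; 1.74 = leaning to its bin, disc up (full). 60 g, loose hinge: past upright it falls over by itself; about 0.5 N at the free edge turns it.
- tag_1_hinge (a point): Middle of tag 1's hinge axis, 50 mm above the bench; axes as the stand's (the hinge axis is y). The tag belongs to the bin whose y in this frame is about 0.
- tag_1_edge (a point): Middle of tag 1's free edge, 75 mm from the hinge axis. At rest it is 57 mm to the robot's side (or the bins' side) of the hinge and 48 mm above it, proud of the wing: a fingertip a little lower than the edge, pushing level (or rising) across the hinge, tips the tag over. Pushed downwards it only presses on its wing.
- tag_2 (a joint): White steel tag plate, smooth, 64 mm wide, 3 thick, reaching 75 from its hinge, edge rolled (6 thick); dark round disc (38 mm) on one face, dark bar (46 x 10) on the other. Angle in rad: 0 = leaning to the robot on the rail's wing, bar up (not full); 0.87 = upright; 1.74 = leaning to its bin, disc up (full). 60 g, loose hinge: past upright it falls over by itself; about 0.5 N at the free edge turns it.
- tag_2_hinge (a point): Middle of tag 2's hinge axis, 50 mm above the bench; axes as the stand's (the hinge axis is y). The tag belongs to the bin whose y in this frame is about 0.
- tag_2_edge (a point): Middle of tag 2's free edge, 75 mm from the hinge axis. At rest it is 57 mm to the robot's side (or the bins' side) of the hinge and 48 mm above it, proud of the wing: a fingertip a little lower than the edge, pushing level (or rising) across the hinge, tips the tag over. Pushed downwards it only presses on its wing.
- tag_3 (a joint): White steel tag plate, smooth, 64 mm wide, 3 thick, reaching 75 from its hinge, edge rolled (6 thick); dark round disc (38 mm) on one face, dark bar (46 x 10) on the other. Angle in rad: 0 = leaning to the robot on the rail's wing, bar up (not full); 0.87 = upright; 1.74 = leaning to its bin, disc up (full). 60 g, loose hinge: past upright it falls over by itself; about 0.5 N at the free edge turns it.
- tag_3_hinge (a point): Middle of tag 3's hinge axis, 50 mm above the bench; axes as the stand's (the hinge axis is y). The tag belongs to the bin whose y in this frame is about 0.
- tag_3_edge (a point): Middle of tag 3's free edge, 75 mm from the hinge axis. At rest it is 57 mm to the robot's side (or the bins' side) of the hinge and 48 mm above it, proud of the wing: a fingertip a little lower than the edge, pushing level (or rising) across the hinge, tips the tag over. Pushed downwards it only presses on its wing.
- tag_4 (a joint): White steel tag plate, smooth, 64 mm wide, 3 thick, reaching 75 from its hinge, edge rolled (6 thick); dark round disc (38 mm) on one face, dark bar (46 x 10) on the other. Angle in rad: 0 = leaning to the robot on the rail's wing, bar up (not full); 0.87 = upright; 1.74 = leaning to its bin, disc up (full). 60 g, loose hinge: past upright it falls over by itself; about 0.5 N at the free edge turns it.
- tag_4_hinge (a point): Middle of tag 4's hinge axis, 50 mm above the bench; axes as the stand's (the hinge axis is y). The tag belongs to the bin whose y in this frame is about 0.
- tag_4_edge (a point): Middle of tag 4's free edge, 75 mm from the hinge axis. At rest it is 57 mm to the robot's side (or the bins' side) of the hinge and 48 mm above it, proud of the wing: a fingertip a little lower than the edge, pushing level (or rising) across the hinge, tips the tag over. Pushed downwards it only presses on its wing.
- slip_tub: Bystander: white plastic jar, 90 mm diameter, 105 mm high, beside the stand. Origin under its middle.
- press_block: Bystander: wooden press block 120 x 85 x 30 mm with a 48 mm turned knob on top, beside the stand. Origin under its middle.
- loose_tile: Bystander: terracotta tile 68 x 82 x 10 mm left lying flat on the tray between the rail and the bins. Origin under its middle.
Things that resemble listed ones, but are neither listed nor needed, are in the scene too. Leave any yellow look-alike of the part that bears bin_4_front alone.

How it is judged:
By the outcome, as a careful person would: the job done as asked, in the order asked, and still so for the second after the job is handed in, with the robot touching nothing.
It also fails if it takes over 45 s, if anything falls off the work surface, if the arm or the gripper's body presses on something with over 40 N, if the wrist force passes 120 N, or if a joint passes its speed limit or range.

ROBOT

A 6-joint arm with a two-finger parallel gripper is mounted at the origin on the work surface. World frame = base frame: x ahead of the robot, y to its left, z up, the work surface at z = 0. Lengths are in mm, angles in rad, forces in N, time in s.
With the tool pointing down it reaches from about 300 to 775 mm from the base axis. Payload 14.6 kg.
Tool frame: the origin (TCP) lies at the very end of the fingers, on their centre line; the grasp point (between the pads) lies 19 mm behind it; z points along the fingers, y is the line along which they close (so a half turn about z gives the same grasp; the last joint's range is limited). The gripper opens to 94 mm and grips with 3 to 60 N. Pads are 16 mm wide; open, the fingers measure 119 mm over their backs; the gripper's body (75 mm by 177 mm) begins 78 mm behind the grasp point.
Start: joints at [1.044, 0.3, 1.521, -0, 1.321, -0.067], TCP at [244.069, 492.869, 205.446] pointing down, gripper open.
Joint ranges: [-3.03, 3.03], [-0.79, 2.21], [0.23, 2.52], [-1.04, 4.18], [0, 3.07], [-2.55, 2.55]. Speed limits (rad/s): [2.22, 2.22, 2.57, 3.14, 3.14, 3.14].

INTERFACE

Orientations are given as [roll, pitch, yaw] about the fixed x, y, z axes, in that order (R = Rz(yaw) Ry(pitch) Rx(roll)).
In Python, from cell import manip, eyes, ticket gives the robot as it stands. The module is installed in compiled form; this text tells all that it offers.
- The arm moves only by the tool arm_command, never from a script. Its argument "plan" is a list of rows, each a list of 5 numbers: the opening, from -1 (shut) to 1 (fully open), then the shift along the tool's x, y, z in m, then the turn about the tool's z in rad. In form: [[jaw, dx, dy, dz, roll], ...]. A call has 1 to 20 rows; each row shifts and turns the commanded pose from where the row before left it, along the tool's axes as they then stand; what a row does not reach is not made up. A row lasts 1/8 s, in which the tool goes at most 62.5 mm and 10.7 degrees, less where a joint would pass 70% of its speed; a pose out of reach is approached as far as the arm can. A call is refused whole if a number of a shift passes 0.0625 or a number of a turn 0.188, either way. A call with a gripper value outside its range is refused whole. The fingers move at their own pace and stop on an object; "newtons" is the grip in N (left out, the last holds). Time passes only in rows, so rows that do not move let the fingers close. It gives the time, the measured TCP pose, the force, the opening and the grip force at its end, in the units of the state.
- manip.read_state(): the state, without advancing time (a new reading comes with each control period).
- eyes.camera(name): name is "scene" or "top" or "wrist"; returns a dict with "img" (480x640x3 uint8, blue, green, red), "z_map" (480x640 float32, mm along the optical axis (not along the pixel's ray), 0 where there is no reading), "fx", "fy", "cx", "cy" (pixels), "dist" ([k1, k2, p1, p2, k3] as OpenCV has them; the pictures are not rectified), "eye" and "orientation" of the camera in the world. Camera axes: x right, y down, z forward; pixel columns grow to the right and rows downward; lengths in mm; the calibration is good to about 2 mm. A picture is of the moment at which its call begins.
- ticket.sign_off(): hands the job in; it is judged then, once.
The state is a dict: "clock": time; "joints": joint angles; "qd": joint speeds; "effort": joint torques, N m; "eef_pos": TCP position; "eef_rot": TCP orientation; "wrist_force": force on the tool from outside, world axes, zero at the start; "moment": the same for the moment, N m; "finger_gap": finger opening in mm; "finger_force": force on a finger pad.
Only numpy, scipy, OpenCV 4.12 (cv2) and the standard library are available. Lean on these libraries where they do the work, as an engineer would, in place of code of your own. Each camera call takes 0.05 s, during which the arm holds its last target. There are 200 camera calls.

## Working session

There is one attempt and no reset: what is moved stays moved. The work goes in short steps, Python scripts to look and compute and a tool call to move; the robot and the scene stay as the last step left them, time stands still between calls to the robot, and variables do not carry over. Pictures are saved under pics/ and viewed, at most 10 in all, crops included, and the job is handed in when it is done.

Besides the shell and the picture viewer there is one more tool, called after ">>>" as name([rows], argument=value, ...), one row to a line, values as JSON. arm_command: Moves the arm, as the interface text tells. Its arguments: {"type":"object","properties":{"plan":{"type":"array"},"newtons":{"type":"number"}},"required":["plan"]}

```bash
mkdir -p pics; cat > h.py <<'E'
import numpy as np, cv2
from cell import manip, eyes, ticket
from scipy.spatial.transform import Rotation as R
def rot(c):
    o=np.array(c["orientation"],float)
    return o if o.shape==(3,3) else (R.from_euler('xyz',o).as_matrix() if o.size==3 else R.from_quat(o).as_matrix())
def pts(c):
    K=np.array([[c["fx"],0,c["cx"]],[0,c["fy"],c["cy"]],[0,0,1]])
    v,u=np.mgrid[0:480,0:640]
    p=cv2.undistortPoints(np.stack([u,v],-1).reshape(-1,1,2).astype(np.float64),K,np.array(c["dist"],float)).reshape(480,640,2)
    z=c["z_map"][...,None]
    P=np.concatenate([p*z,z],-1)@rot(c).T+np.array(c["eye"])
    P[c["z_map"]==0]=np.nan
    return P
E
python3 - <<'E'
from h import *
for n in("top","scene"):
    c=eyes.camera(n); cv2.imwrite(f"pics/{n}0.png",c["img"]); np.save(f"{n}.npy",pts(c)); print(n,c["eye"],c["orientation"])
print(manip.read_state())
E
```

```text
top [ 428.71156624  -24.34781877 1277.98974155] [-3.02470589  0.01375857 -1.58548876]
scene [1063.58908829  180.84792769 1005.86976029] [-2.59765243e+00 -2.45597453e-03  1.94507798e+00]
{'clock': 0.1, 'joints': array([ 1.04438015e+00,  3.00419818e-01,  1.52151119e+00,  1.18348471e-05,
        1.32071889e+00, -6.66174450e-02]), 'qd': array([ 0.00286763, -0.00013482, -0.0012911 ,  0.00018325,  0.00108596,
        0.00017227]), 'effort': array([ 1.55575359e-03, -5.32641399e+01, -3.53286195e+01,  7.09296344e-02,
        2.35026958e-02, -3.26319264e-05]), 'eef_pos': array([243.96093951, 492.66773102, 204.94403151]), 'eef_rot': array([-3.14053852e+00, -8.18167203e-05,  2.68179094e+00]), 'wrist_force': array([0.2508583 , 0.83924935, 0.15816002]), 'moment': array([-0.00307056, -0.00427069,  0.01656267]), 'finger_force': 0.0, 'finger_gap': 93.85123459088607}
```

View pics/top0.png

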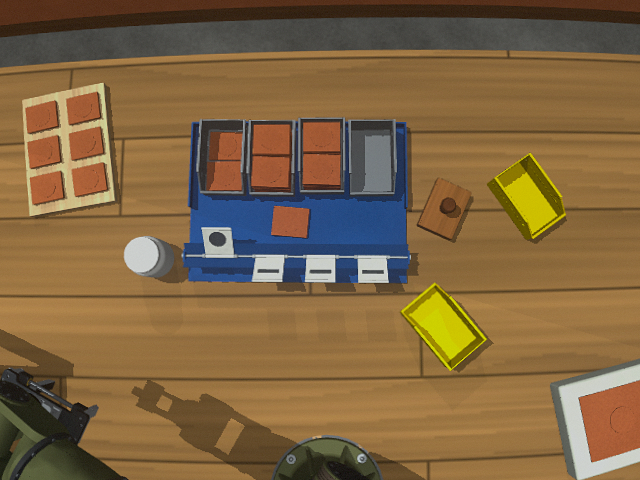

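View pics/scene0.png

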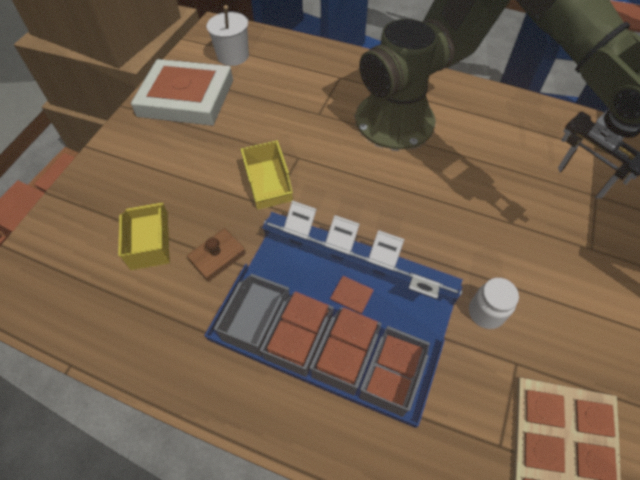

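The top view shows the leftmost tag (217,240) with its disc up and the other three (268,270; 320,268; 373,270) with their bars up. The middle two bins look full, the left one low and the right one empty. Next I check bin heights and tag positions from depth.

```bash
python3 - <<'E'
from h import *
im=cv2.imread("pics/top0.png"); P=np.load("top.npy")
np.set_printoptions(precision=1,suppress=True)
for n,(u,v) in dict(b1=(225,178),b2=(271,172),b3=(321,170),b4=(372,165)).items():
    print(n,np.nanmedian(P[v-12:v+12,u-10:u+10].reshape(-1,3),0))
m=((im.min(2)>170)).astype(np.uint8); m[:220]=0; m[290:]=0; m[:,:195]=0; m[:,400:]=0
m=cv2.morphologyEx(m,cv2.MORPH_OPEN,np.ones((5,5)))
for c in cv2.findContours(m,0,2)[0]:
    if cv2.contourArea(c)<200: continue
    k=np.zeros_like(m); cv2.drawContours(k,[c],-1,1,-1); k=cv2.erode(k,np.ones((3,3)))
    q=P[k>0]; q=q[~np.isnan(q[:,0])]; print(cv2.boundingRect(c),q.mean(0),"hi",q[q[:,2]>np.percentile(q[:,2],92)].mean(0),"lo",q[q[:,2]<np.percentile(q[:,2],8)].mean(0),q[:,2].max())
# stand yaw from blue tray
hsv=cv2.cvtColor(im,cv2.COLOR_BGR2HSV); b=cv2.inRange(hsv,(105,120,40),(130,255,255)); b[:100]=0; b[300:]=0
q=P[b>0]; q=q[~np.isnan(q[:,0])]; t=q[(q[:,2]<15)]; print("tray",cv2.minAreaRect(t[:,:2].astype(np.float32)))
w=q[(q[:,2]>55)&(q[:,2]<75)]; print("wing",cv2.minAreaRect(w[:,:2].astype(np.float32)),len(w))
for u,v in((147,255),(290,222),(448,207),(435,300)): print(P[v,u])
print("tallest near", np.nanmax(P[110:290,120:480,2]))
E
```

```text
b1 [715.1 222.7  29.6]
b2 [715.3 110.2  79.5]
b3 [717.5   2.1  79.7]
b4 [ 744.3 -115.5    9.4]
(358, 274, 30, 9) [ 478.7 -105.9   91.7] hi [ 472.2 -101.1  100.5] lo [ 484.2 -111.8   83.6] 103.1422858868475
(253, 273, 29, 9) [484.4 118.6  91.6] hi [477.9 125.4 100.4] lo [489.7 112.1  84. ] 101.5428191307592
(358, 256, 29, 14) [ 511.5 -108.8   63.8] hi [ 501.6 -105.8   74. ] lo [ 524.3 -121.9   51.7] 76.67623736085716
(306, 255, 29, 14) [517.    5.2  61.9] hi [505.3   4.1  72.9] lo [527.4   7.3  51.6] 75.96397779253448
(255, 255, 29, 14) [517.7 115.1  63.2] hi [507.2 118.4  73.9] lo [528.8 107.3  52.4] 77.50118549288095
(203, 228, 30, 30) [554.5 230.5  68.6] hi [585.7 246.5  94.9] lo [537.3 214.1  53.1] 98.58170253471803
tray ((657.972412109375, 65.88070678710938), (514.7354736328125, 364.4474182128906), 88.98665618896484)
wing ((530.4088134765625, 60.09306335449219), (498.6574401855469, 53.951385498046875), 88.70946502685547) 2583
[533.2 376.  102.3]
[612.2  74.2  11.8]
[ 630.1 -275.1   77.9]
[ 429.3 -252.7    3.8]
tallest near 111.32005579441375
```

Depth confirms it. The middle two bins are filled to about 80 mm and the outer two are not. So tag 1 (y≈228) must go to the robot, the tags at y≈116 and y≈4 must go to the bins, and y≈-108 stays as it is. I'll turn the tool square with the stand and go behind the y≈228 tag.

>>> arm_command([
  [-1, 0, 0, 0, -0.145],
  [-1, 0, 0, 0, -0.145],
  [-1, 0, 0, 0, -0.145],
  [-1, -0.039, -0.026, 0, 0],
  [-1, -0.039, -0.026, 0, 0],
  [-1, -0.039, -0.026, 0, 0],
  [-1, -0.039, -0.026, 0, 0],
  [-1, -0.039, -0.026, 0, 0],
  [-1, -0.039, -0.026, 0, 0],
  [-1, -0.039, -0.026, 0, 0],
  [-1, -0.039, -0.026, 0, 0],
  [-1, -0.039, -0.026, 0, 0],
  [-1, -0.039, -0.026, 0, 0],
  [-1, 0, 0, 0, 0],
  [-1, 0, 0, 0, 0],
], newtons=10)

```text
clock: 1.98
eef_pos: [627.0, 223.6, 205.0]
eef_rot: [-3.141, -0.001, 3.117]
wrist_force: [-0.1, 0.6, 0.1]
finger_gap: 0.3
finger_force: 0.0
```

>>> arm_command([
  [-1, 0, 0.004, 0.04, 0],
  [-1, 0, 0, 0.04, 0],
  [-1, 0, 0, 0.04, 0],
  [-1, 0, 0, 0, 0],
  [-1, 0.018, 0, 0, 0],
  [-1, 0.018, 0, 0, 0],
  [-1, 0.018, 0, 0, 0],
  [-1, 0.018, 0, 0, 0],
  [-1, 0.018, 0, 0, 0],
  [-1, 0.018, 0, 0, 0],
  [-1, 0, 0, 0, 0],
  [-1, 0, 0, 0, 0],
  [-1, 0, 0, 0, 0],
])

```text
clock: 3.6
eef_pos: [520.2, 230.0, 85.8]
eef_rot: [3.141, 0.001, 3.117]
wrist_force: [0.3, -0.6, 0.1]
finger_gap: 0.4
finger_force: 0.0
```

>>> arm_command([
  [-1, 0, 0, 0.0, 0],
  [-1, 0, 0, -0.045, 0],
  [-1, 0, 0, -0.045, 0],
  [-1, 0.02, -0.028, 0, 0],
  [-1, 0.02, -0.028, 0, 0],
  [-1, 0.02, -0.028, 0, 0],
  [-1, 0.02, -0.028, 0, 0],
  [-1, 0, 0, 0.045, 0],
  [-1, 0, 0, 0.045, 0],
  [-1, 0, 0, 0, 0],
  [-1, -0.018, 0, 0, 0],
  [-1, -0.018, 0, 0, 0],
  [-1, -0.018, 0, 0, 0],
  [-1, -0.018, 0, 0, 0],
  [-1, -0.018, 0, 0, 0],
  [-1, -0.018, 0, 0, 0],
  [-1, 0, 0, 0, 0],
  [-1, 0, 0, 0, 0],
])

```text
clock: 5.85
eef_pos: [544.7, 117.4, 86.4]
eef_rot: [3.141, 0.001, 3.117]
wrist_force: [0.4, -0.5, -0.0]
finger_gap: 0.5
finger_force: 0.0
```

Same for the next tag, at y≈5.

>>> arm_command([
  [-1, 0, 0, -0.045, 0],
  [-1, 0, 0, -0.045, 0],
  [-1, 0.027, -0.028, 0, 0],
  [-1, 0.027, -0.028, 0, 0],
  [-1, 0.027, -0.028, 0, 0],
  [-1, 0.027, -0.028, 0, 0],
  [-1, 0, 0, 0.045, 0],
  [-1, 0, 0, 0.045, 0],
  [-1, 0, 0, 0, 0],
  [-1, -0.018, 0, 0, 0],
  [-1, -0.018, 0, 0, 0],
  [-1, -0.018, 0, 0, 0],
  [-1, -0.018, 0, 0, 0],
  [-1, -0.018, 0, 0, 0],
  [-1, -0.018, 0, 0, 0],
  [-1, 0, 0, 0, 0],
  [-1, 0, 0, 0, 0],
])

```text
clock: 7.98
eef_pos: [541.8, 5.4, 86.5]
eef_rot: [-3.142, 0.001, 3.117]
wrist_force: [-0.1, 0.1, 0.7]
finger_gap: 0.6
finger_force: 0.0
```

>>> arm_command([
  [-1, 0, 0, -0.06, 0],
  [-1, 0, 0, -0.06, 0],
  [-1, 0.05, 0, -0.02, 0],
  [-1, 0.05, 0, 0, 0],
  [-1, 0.05, 0, 0, 0],
  [-1, 0.03, 0, 0, 0],
  [-1, 0, 0, 0, 0],
  [-1, 0, 0, 0, 0],
])

```text
clock: 8.98
eef_pos: [362.3, 9.8, 225.9]
eef_rot: [-3.142, 0.001, 3.117]
wrist_force: [0.0, 0.2, -0.2]
finger_gap: 0.1
finger_force: 0.0
```

```bash
python3 - <<'E'
from h import *
t=eyes.camera("top"); s=eyes.camera("scene")
im=np.vstack([cv2.resize(t["img"][90:300,100:500],(640,336)),s["img"][180:440,:]])
cv2.imwrite("pics/end.png",im); print(manip.read_state()["eef_pos"])
E
```

```text
[362.51038564   9.76249609 225.43161426]
```

View pics/end.png

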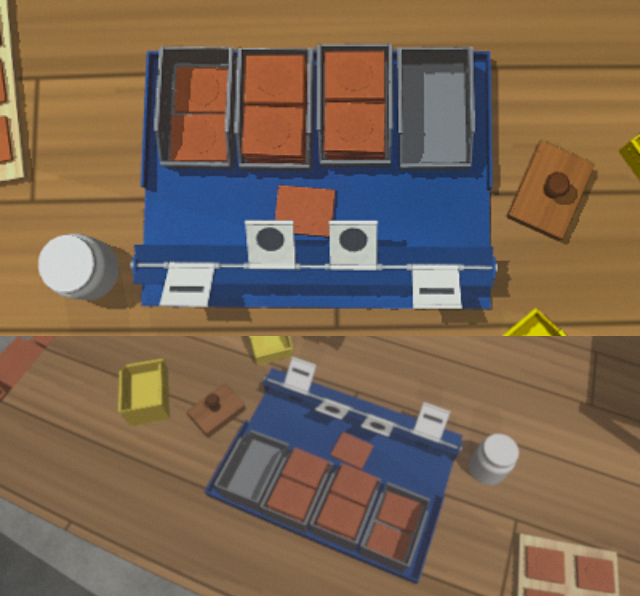

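The picture shows both middle tags lying to the bins with discs up (270,240; 353,240), and both outer tags lying to the robot with bars up (187,288; 437,290). Nothing else has moved and the arm is clear.

```bash
python3 -c "
from cell import ticket
print(ticket.sign_off())"
```

```text
the job is handed in; nothing more can be done
None
```

All four tags are set and the job is handed in: the two full bins (middle) show the disc, the two not-full bins (outer) show the bar, in about 9 s of robot time with no bystander visibly moved.

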